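# Park the hand torch and shut its gas valve

### The job

The soldering is finished: lay the cordless torch gently in its sloping rest, down in both forked saddles with the nozzle at the high end and the valve on top, and let go of it. Then, with the torch in the rest, turn its valve handle clockwise (seen from above the handle) until it is fully home against its closed stop, and leave the torch lying in the rest with nothing touching it. Leave the jar, the dish and the hammer where they are.

Things in the scene. Friction and masses are not known exactly. Their poses are not given: they have to be found in the camera images.
- torch: Cordless torch, about 0.3 kg: black housing 130 long x 30 wide x 36 mm high, metal nozzle (up to 26 mm diameter) reaching 65 mm out of its front end. Starts loose on the bench, valve up; there it spins along with its valve, while in the rest the saddles hold it. Origin: centre of the housing's underside; x to the nozzle, y across, z up out of the top face.
- torch_hold (a point): Good place to grip the torch, across its 30 mm width: near its centre of mass, 12 mm from the torch's origin towards the nozzle and 28 mm above its underside (8 mm below its top face). Axes as the torch's.
- valve_grip (a point): On the valve's axis, 25.5 mm above the torch's top face, at torch x = -35 mm: the height to grip. The handle is a plain aluminium bar 40 long x 14 wide x 26 mm high, from 9.5 to 35.5 mm above the top face, on an 18 mm brass neck. z along the valve's axis out of the torch's top; x along the 40 mm of the bar, so grip across y (14 mm). Turns with the valve.
- valve (a joint): Valve angle, rad: falls clockwise (closing), seen from above the handle. 0 is where the bar lies along the torch, NOT the stop: that is somewhere from -1.0 to 0.4, found by feel. Starts open by 2.2 to 3.1 rad, more than one grasp turns. Steady friction 0.1 N m, stays where left; at the closed stop the resistance rises sharply, and 0.3 to 0.5 N m is firm enough.
- rest: Torch rest, fixed to the bench: dark wooden foot 170 x 100 x 14 mm with two steel forked saddles on short posts, on a 20 degree slope. Origin: centre of the foot's underside; the slope climbs to its +x, z up.
- rest_seat (a point): Where the seated torch's origin belongs: at saddle floor level midway between the saddles, 70 mm above the bench. Axes of the seated torch: x up the slope, z square to it. Saddles 18 mm long at x = -50 and +50 mm, open for fingers between; 35 mm wide inside, cheeks 25 mm high, flared above 14. Foot lip 15 mm high, inner face at x = -69 mm. Friction holds the torch on the slope.
- jar: Glass jar with a black lid, 68 mm diameter, 100 mm high, a bystander. Origin at the centre of its underside.
- dish: White ceramic bowl, 100 mm diameter, 35 mm high, a bystander. Origin at the centre of its underside.
- hammer: Hammer 200 mm long lying on the bench, a bystander. Origin under it, x along its handle.
Mind the look-alikes: they are no part of the job. Of the things like the torch, leave any that is blue; of the rest the smaller one is meant.

How it is judged:
On the way, in this order (a step that is already met when the one before it is completed fails the run):
1. the torch lies in both saddles of the rest, nozzle up the slope, let go, its valve still open (x of torch in the frame of rest_seat between -0.02 and 0.02 m and y of torch in the frame of rest_seat between -0.006 and 0.006 m and z of torch in the frame of rest_seat between -0.005 and 0.005 m and angle between the x axis of torch and the x axis of rest_seat, either way round below 0.1 rad and angle between the z axis of torch and the z axis of rest_seat, either way round below 0.1 rad and x of valve_grip in the frame of rest_seat below 0 m and z of valve_grip in the frame of rest_seat above 0.04 m and value of joint valve above 0.6 rad and contact force between the fingers and torch below 0.3 N), for 0.2 s.
2. with the torch in the rest, the valve is turned clockwise against its closed stop (x of torch in the frame of rest_seat between -0.02 and 0.02 m and y of torch in the frame of rest_seat between -0.006 and 0.006 m and z of torch in the frame of rest_seat between -0.005 and 0.005 m and angle between the x axis of torch and the x axis of rest_seat, either way round below 0.1 rad and angle between the z axis of torch and the z axis of rest_seat, either way round below 0.1 rad and x of valve_grip in the frame of rest_seat below 0 m and z of valve_grip in the frame of rest_seat above 0.04 m and value of joint valve below -0.52 rad), for 0.2 s.
At the end, for the whole second after the job is handed in: The torch is at rest in both saddles: its origin within 20 mm of the seat along the slope, 6 mm across and 5 mm in height above the saddle floors, its long axis and its top within 0.1 rad of the seat's, nozzle uphill; its valve is within 0.08 rad of the closed stop (all of step 2 and linear speed of torch below 0.02 m/s); the robot touches nothing.
It fails at once if the jar, the dish or the hammer is moved by more than 20 mm (distance of any of jar, dish, hammer from where it was at the start of the episode above 0.02 m).
It fails at once if the torch is slammed into or wrenched against the rest (more than 60 N) (contact force between torch and rest above 60 N).
It also fails if it takes over 72 s, if anything falls off the work surface, if the arm or the gripper's body presses on something with over 40 N, if the wrist force passes 120 N, or if a joint passes its speed limit or range.

### The arm

A 6-joint arm with a two-finger parallel gripper is mounted at the origin on the work surface. World frame = base frame: x ahead of the robot, y to its left, z up, the work surface at z = 0. Lengths are in m, angles in rad, forces in N, time in s.
With the tool pointing down it reaches from about 0.3 to 0.875 m from the base axis. Payload 6.4 kg.
Tool frame: the origin (TCP) lies midway between the tips of the shut fingers; the grasp point (between the pads) lies 19 mm behind it (ctrl.tcp_to_grasp is the distance from the TCP to the grasp point, in m); z points along the fingers, y is the direction in which the jaws open and shut (so a half turn about z gives the same grasp; the last joint's range is limited). The gripper opens to 85 mm and grips with 20 to 120 N. Pads are 22 mm wide; open, the fingers measure 114 mm over their backs; the gripper's body (76 mm by 85 mm) begins 54 mm behind the grasp point. The pads swing forward as they close: fully open they stand 13 mm farther back than shut.
Start: joints at [0.964, 0.181, 1.607, -0, 1.354, -0.206], TCP at [0.224, 0.529, 0.231] pointing down, gripper open.
Joint ranges: [-2.99, 2.99], [-0.89, 2.07], [0.3, 2.58], [-1.14, 4.28], [0, 2.63], [-3.12, 3.12]. Speed limits (rad/s): [2.57, 2.57, 3.01, 3.14, 3.14, 3.14].

### API

Orientations are given as a unit quaternion [w, x, y, z].
In Python, from bench import monitor, imaging, order, spotter, ctrl gives the robot as it stands.
- The arm moves only by the shell command python3 -m pendant 'ROWS'. ROWS is JSON, a list that holds one entry, the list of rows, each a list of 5 numbers: the shift along the world's x, y, z in mm, then the turn about the world's z in degrees, then the finger opening in mm, from 0 to 85.4. A call has 1 to 8 rows; each row shifts and turns the commanded pose from where the row before left it; what a row does not reach is not made up. A row lasts 1/8 s, in which the tool goes at most 62.5 mm and 10.7 degrees, less where a joint would pass 70% of its speed; a pose out of reach is approached as far as the arm can. A call with a gripper value outside its range is refused whole. The fingers move at their own pace and stop on an object; the grip force is fixed at half the most. Time passes only in rows, so rows that do not move let the fingers close. It gives the time, the measured TCP pose, the force and the opening at its end, in the units of the state.
- monitor.get_obs(): the state, without advancing time (a new reading comes with each control period).
- imaging.camera(name): name is "scene" or "top" or "wrist"; returns a dict with "img" (480x640x3 uint8, red, green, blue), "vfov" (degrees; the focal length in pixels is half the picture's height over the tangent of half this angle, whatever the lens; pixels are square), "cx", "cy" (the principal point, pixels), "origin" and "orientation" of the camera in the world. Camera axes: x right, y down, z forward; pixel columns grow to the right and rows downward; lengths in m; the calibration is good to about 2 mm. A picture is of the moment at which its call begins. There is no depth.
- order.hand_in(): hands the job in, once; it reports no verdict.
Trained networks look in the newest picture that a camera, given by its name, has taken for a name from the list of things; names that differ only in an ending like _2 or _b are one class to them, and where a whole thing is asked for, a point or a joint stands for the part that bears it (a point fixed in the world has none). Each returns a list of dicts, best first, with "confidence" (0 to 1); they miss things now and then, are a little off and sometimes report something else, mostly with a low value. They report only what shows in the picture. A call takes as long as a camera call. They do not tell look-alikes from the thing itself.
- spotter.recognise(camera, thing): "at" ([x, y, z] in m, in the coordinates of the camera as it stood for that picture, good to about 4 mm: the middle of the surface that is visible of it).
- spotter.tip_of(camera, thing): "at" ([x, y, z] in m, in the coordinates of the camera as it stood for that picture, good to about 4 mm: a listed point, or the origin of a listed thing).
The state is a dict: "time_s": time; "q": joint angles; "dq": joint speeds; "joint_efforts": joint torques, N m; "eef_pos": TCP position; "eef_rot": TCP orientation; "wrist_force": force on the tool from outside, world axes, zero at the start; "torque": the same for the moment, N m; "opening": opening from 0.0 (shut) to 1.0 (fully open).
Only numpy, scipy, OpenCV 4.12 (cv2) and the standard library are available. Lean on these libraries where they do the work, as an engineer would, in place of code of your own. Each camera call takes 0.05 s, during which the arm holds its last target. There are 200 camera calls.

## Working session

There is one attempt and no reset: what is moved stays moved. The work goes in short steps, Python scripts to look and compute and a shell command to move; the robot and the scene stay as the last step left them, time stands still between calls to the robot, and variables do not carry over. Pictures are saved under pics/ and viewed, about 8 in all and at most 12, crops included, and the job is handed in when it is done.

```bash
ls; mkdir -p pics
cat > h.py <<'E'
import numpy as np, cv2
from scipy.spatial.transform import Rotation as R
from bench import monitor, imaging, order, spotter, ctrl
def rot(q): return R.from_quat([q[1],q[2],q[3],q[0]]).as_matrix()
def cam(n,save=None):
    c=imaging.camera(n)
    if save: cv2.imwrite('pics/'+save,c['img'][:,:,::-1])
    return c
def w(c,p): return np.array(c['origin'])+rot(c['orientation'])@np.array(p)
def px(c,P):
    p=rot(c['orientation']).T@(np.array(P)-np.array(c['origin'])); f=240/np.tan(np.radians(c['vfov'])/2)
    return np.array([c['cx']+f*p[0]/p[2],c['cy']+f*p[1]/p[2]])
def ray(c,u,v,z):
    f=240/np.tan(np.radians(c['vfov'])/2)
    d=rot(c['orientation'])@np.array([(u-c['cx'])/f,(v-c['cy'])/f,1]); o=np.array(c['origin'])
    return o+d*(z-o[2])/d[2]
def look(c,n,things,fn='tip_of'):
    for t in things:
        for d in getattr(spotter,fn)(n,t):
            if d['confidence']>.2:
                P=w(c,d['at']); print(n,fn,t,round(d['confidence'],2),(P*1000).round(),px(c,P).round())
E
python3 - <<'E'
from h import *
for n in('top','scene'):
    c=cam(n,n+'0.png'); print(n,c['vfov'],np.round(c['origin'],3),rot(c['orientation']).round(2).tolist())
    look(c,n,['torch','torch_hold','valve_grip','rest','rest_seat','jar','dish','hammer'])
o=monitor.get_obs(); print(o, ctrl.tcp_to_grasp)
E
```

```text
pics
top 43.50513800471572 [ 0.268 -0.01   1.336] [[0.06, -0.97, 0.22], [-1.0, -0.06, 0.01], [-0.0, -0.22, -0.97]]
top tip_of torch 0.96 [ 369. -128.    1.] [373. 335.]
top tip_of torch 0.9 [314. 245.   0.] [201. 351.]
top tip_of torch 0.75 [580. 154.  -3.] [253. 235.]
top tip_of torch_hold 0.59 [588. 164.  28.] [247. 228.]
top tip_of torch_hold 0.57 [321. 233.  38.] [204. 347.]
top tip_of valve_grip 0.68 [ 367. -161.   64.] [391. 335.]
top tip_of valve_grip 0.46 [553. 143.  57.] [254. 241.]
top tip_of rest 0.58 [ 609. -131.   -3.] [378. 230.]
top tip_of rest_seat 0.83 [ 611. -133.   67.] [382. 221.]
top tip_of jar 0.93 [790.  23.  -1.] [315. 152.]
top tip_of jar 0.46 [508. 457.  -1.] [117. 259.]
top tip_of hammer 0.97 [504. 457.  -2.] [117. 260.]
scene 46.06109569467439 [ 1.482 -0.846  0.956] [[0.68, 0.42, -0.6], [0.73, -0.39, 0.55], [-0.01, -0.82, -0.57]]
scene tip_of torch 0.88 [312. 247.  -1.] [329. 203.]
scene tip_of torch 0.76 [578. 160.   1.] [370. 247.]
scene tip_of torch 0.59 [ 365. -124.    0.] [248. 255.]
scene tip_of torch 0.23 [789.  26.  -2.] [393. 303.]
scene tip_of to
[... 634 characters left out ...]
5 [504. 455.  -1.] [415. 202.]
{'time_s': 0.9, 'q': array([ 9.63700967e-01,  1.80743921e-01,  1.60703141e+00,  8.79466584e-06,
        1.35378563e+00, -2.06295652e-01]), 'dq': array([-0.00086813, -0.00046558,  0.00079307,  0.00176171, -0.00047368,
       -0.00048731]), 'joint_efforts': array([ 5.63801514e-04, -4.44836426e+01, -3.51682699e+01, -1.72191985e-04,
        5.28564997e-04, -1.88906017e-05]), 'eef_pos': array([0.22432255, 0.52944627, 0.23130482]), 'eef_rot': array([2.32373661e-06, 1.99062126e-01, 9.79986872e-01, 1.62507284e-05]), 'wrist_force': array([-0.84221438, -0.51096223,  0.26656876]), 'torque': array([0.07559384, 0.02367794, 0.0574651 ]), 'opening': 1.0025257880975054} 0.0187
```

Run:
```python
import cv2
a=cv2.imread('pics/top0.png')[130:400,60:480]; cv2.imwrite('pics/top0c.png',cv2.resize(a,(800,514),interpolation=2))
a=cv2.imread('pics/scene0.png')[130:370,150:470]; cv2.imwrite('pics/scene0c.png',cv2.resize(a,(800,600),interpolation=2))
```

```text
(no output)
```

View pics/top0c.png

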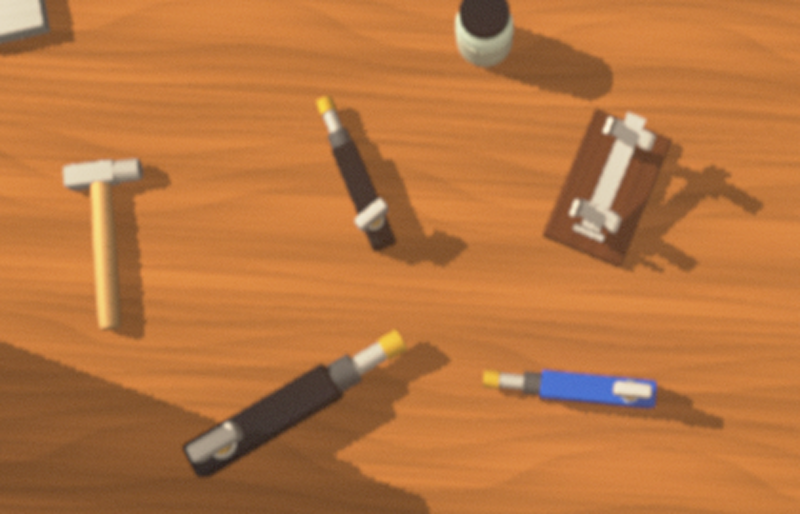

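View pics/scene0c.png

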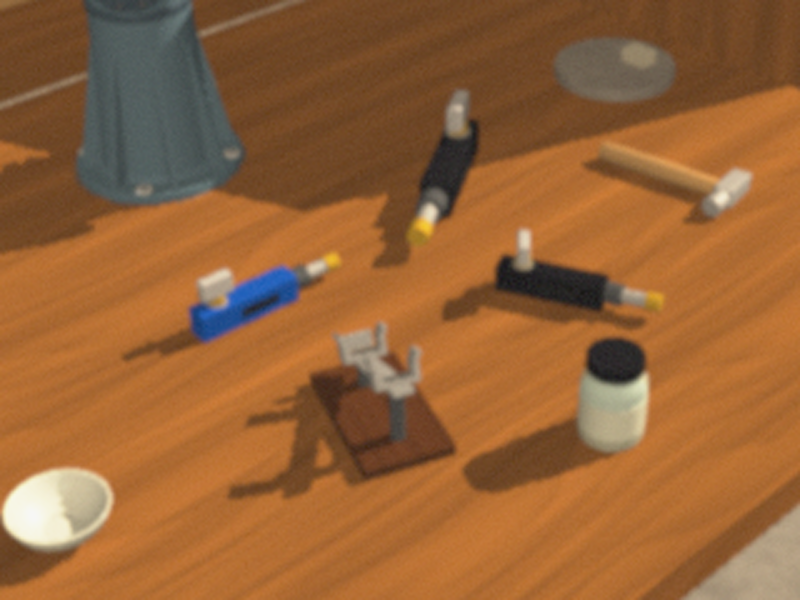

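The small black torch is the centre one, crop (360,180), nozzle towards +x. The blue one and the larger one (crop bottom left) are the decoys. The rest's high saddle is at crop (630,130), with the lip at (588,232). I'll compute the yaws while moving over the torch.

```bash
python3 -m pendant '[[[43,-43,5,0,85],[43,-43,5,0,85],[43,-43,5,0,85],[43,-43,5,0,85],[43,-43,5,0,85],[43,-43,5,0,85],[43,-43,5,0,85],[43,-43,5,0,85]]]'
python3 - <<'E'
from h import *
c=cam('wrist','w1.png'); print('wristcam',np.round(c['origin'],3),c['vfov'])
look(c,'wrist',['torch','torch_hold','valve_grip'])
c=cam('top')
f=lambda u,v,z:ray(c,60+u*.525,130+v*.525,z)
a=f(323,103,.02);b=f(383,246,.036);print('torch tip/tail',a.round(3),b.round(3),np.degrees(np.arctan2(*(a-b)[1::-1])))
a=f(630,132,.090);b=f(594,215,.053);print('rest hi/lo',a.round(3),b.round(3),np.degrees(np.arctan2(*(a-b)[1::-1])))
for s,e in(((600,110),(545,236)),((671,140),(624,265))):
    a=f(*s,.014);b=f(*e,.014);print('foot',a.round(3),b.round(3),np.degrees(np.arctan2(*(a-b)[1::-1])))
E
```

```text
time_s: 1.9
eef_pos: [0.5696, 0.1839, 0.2717]
eef_rot: [0.0, 0.199, 0.98, 0.0]
wrist_force: [0.8, 1.6, 0.6]
opening: 0.999
wristcam [0.505 0.212 0.415] 62.89459237088655
wrist tip_of torch_hold 0.56 [587. 163.  27.] [306. 215.]
wrist tip_of valve_grip 0.95 [550. 141.  63.] [267. 198.]
torch tip/tail [0.692 0.214 0.02 ] [0.518 0.127 0.036] 26.71159298719569
rest hi/lo [ 0.655 -0.148  0.09 ] [ 0.565 -0.114  0.053] -20.750488254248932
foot [ 0.704 -0.12   0.014] [ 0.545 -0.061  0.014] -20.388447054530644
foot [ 0.671 -0.206  0.014] [ 0.516 -0.155  0.014] -18.35183090523593
```

View pics/w1.png

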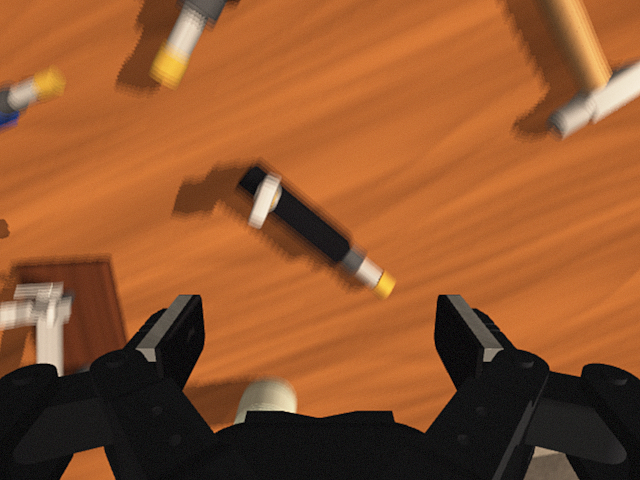

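The wrist view shows the torch from its tail at (250,172) to its nozzle tip at (387,288), with the bar across it at (265,200).

Run:
```python
from h import *
c=cam('wrist')
# edges of the black housing's top face
for s,e,z in(((250,172),(387,287),.02),):
    b=ray(c,*s,.036);a=ray(c,*e,.02);print(a.round(4),b.round(4),np.degrees(np.arctan2(*(a-b)[1::-1])))
g=c['img'].max(axis=2)<45; g[295:]=0; g[:, :225]=0;g[:150]=0;g[:,400:]=0
n,l,st,ct=cv2.connectedComponentsWithStats(g.astype('uint8')); i=1+st[1:,4].argmax(); print(st[i],ct[i])
r=cv2.minAreaRect(np.argwhere(l==i)[:,::-1].astype('float32')); p=cv2.boxPoints(r);print(r)
P=np.array([ray(c,u,v,.036) for u,v in p]);print(P.round(4))
for k in range(4):
    d=P[(k+1)%4]-P[k];print(np.linalg.norm(d).round(4),np.degrees(np.arctan2(d[1],d[0])).round(1))
for _ in range(3):
    for n in('wrist','top','scene'):
        c=cam(n); look(c,n,['torch','torch_hold','valve_grip','rest','rest_seat'])
```

```text
[0.6943 0.2127 0.02  ] [0.5227 0.1333 0.036 ] 24.84966000009794
[ 238  160  116  111 3635] [301.26162311 214.8605227 ]
((302.8014831542969, 215.77105712890625), (144.70240783691406, 34.19928741455078), 38.94580841064453)
[[0.5274 0.1157 0.036 ]
 [0.5126 0.1458 0.036 ]
 [0.6394 0.2116 0.036 ]
 [0.6578 0.1808 0.036 ]]
0.0335 116.2
0.1429 27.4
0.0359 -59.2
0.1457 -153.5
wrist tip_of torch 0.74 [578. 160.   1.] [300. 206.]
wrist tip_of torch_hold 0.75 [586. 164.  26.] [305. 217.]
wrist tip_of torch_hold 0.41 [548. 141.  63.] [264. 199.]
wrist tip_of valve_grip 0.71 [549. 141.  64.] [265. 200.]
wrist tip_of rest 0.61 [ 610. -131.   -2.] [ 86. 324.]
wrist tip_of rest_seat 0.79 [ 608. -134.   74.] [ 38. 361.]
top tip_of torch 0.83 [ 369. -127.    2.] [372. 335.]
top tip_of torch 0.81 [579. 156.   3.] [252. 235.]
top tip_of torch_hold 0.84 [ 370. -114.   29.] [367. 333.]
top tip_of torch_hold 0.56 [587. 160.  29.] [249. 229.]
top tip_of torch_hold 0.46 [ 609. -133.    1.] [379. 230.]
top tip_of valve_grip 0.56 [ 366. -161.   61.] [391. 335.]
top tip_of valve_grip 0.5 [549. 141.  62.] [254. 2
[... 2823 characters left out ...]
381. 220.]
scene tip_of torch 0.82 [314. 243.  -1.] [329. 204.]
scene tip_of torch 0.64 [579. 159.   0.] [370. 247.]
scene tip_of torch 0.59 [ 365. -125.    0.] [248. 255.]
scene tip_of torch_hold 0.97 [589. 165.  27.] [374. 241.]
scene tip_of torch_hold 0.7 [319. 230.  37.] [327. 195.]
scene tip_of torch_hold 0.63 [ 370. -112.   24.] [252. 248.]
scene tip_of torch_hold 0.29 [ 529. -458.   -0.] [175. 342.]
scene tip_of valve_grip 0.68 [283. 291.  85.] [333. 172.]
scene tip_of valve_grip 0.59 [549. 142.  61.] [359. 228.]
scene tip_of valve_grip 0.48 [ 365. -165.   66.] [234. 242.]
scene tip_of rest 0.84 [ 611. -133.   -3.] [302. 298.]
scene tip_of rest_seat 0.6 [ 608. -130.   66.] [301. 276.]
```

```bash
python3 -m pendant '[[[4,-4,-20,10,85],[4,-4,-30,10,85],[4,-4,-30,10,85],[4,-4,-30,10,85],[3,-5,-30,10,85],[0,0,-30,0,85],[0,0,0,0,85]]]'
python3 - <<'E'
from h import *
c=cam('wrist','w2.png');look(c,'wrist',['torch','torch_hold','valve_grip'])
o=monitor.get_obs(); T=rot(o['eef_rot']); print(T.round(3))
E
```

```text
time_s: 5.78
eef_pos: [0.5851, 0.1642, 0.0986]
eef_rot: [-0.003, -0.234, 0.972, 0.0]
wrist_force: [-0.1, -0.9, -0.7]
opening: 0.996
wrist tip_of torch 0.64 [577. 161.  -1.] [319. 219.]
wrist tip_of torch_hold 0.87 [588. 161.  27.] [311. 247.]
wrist tip_of valve_grip 0.95 [548. 140.  63.] [307. 178.]
[[-0.891 -0.455  0.003]
 [-0.455  0.891  0.   ]
 [-0.003 -0.001 -1.   ]]
```

View pics/w2.png

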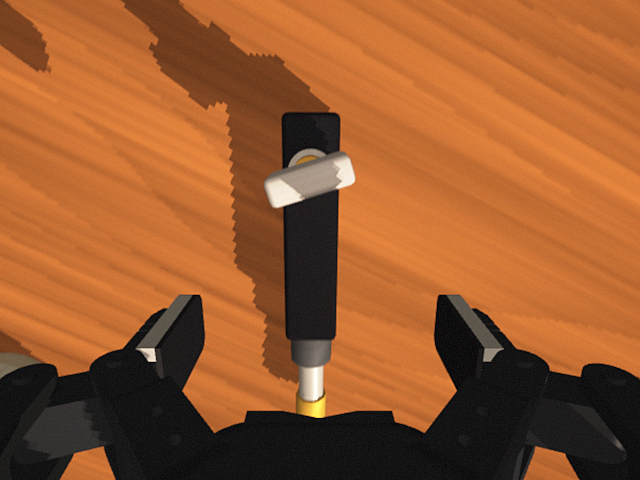

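The torch lies along the image vertical at column 311, so the yaw is right and I need about 4 mm sideways. The bar sits about 107° from the torch axis, which puts the valve at about 1.87 rad. I'll go down and grip.

```bash
python3 -m pendant '[[[3,-3,-30,0,85],[0,0,-30,0,85],[0,0,-25,0,85],[0,0,-7,0,85],[0,0,0,0,20],[0,0,0,0,20],[0,0,0,0,20],[0,0,0,0,20]]]'; python3 -m pendant '[[[0,0,0,0,20],[0,0,0,0,20],[0,0,30,0,20],[0,0,50,0,20],[0,0,50,0,20],[0,0,50,0,20]]]'
```

```text
time_s: 6.98
eef_pos: [0.5915, 0.1616, 0.0108]
eef_rot: [0.001, -0.234, 0.972, -0.0]
wrist_force: [-1.8, -0.1, 5.3]
opening: 0.34
time_s: 7.72
eef_pos: [0.5896, 0.1614, 0.1903]
eef_rot: [-0.001, -0.234, 0.972, 0.0]
wrist_force: [0.6, -0.8, -3.5]
opening: 0.34
```

```bash
python3 -m pendant '[[[3,-30,10,0,20],[3,-45,10,-9,20],[3,-50,10,-9,20],[3,-50,10,-9,20],[3,-50,0,-10,20],[3,-45,0,-9,20],[3,-23,0,0,20],[0,0,0,0,20]]]'
python3 - <<'E'
from h import *
o=monitor.get_obs(); T=rot(o['eef_rot']); print(o['eef_pos'].round(4),T.round(3).tolist())
for n in('wrist','scene','top'):
    c=cam(n,n+'3.png');look(c,n,['torch','torch_hold','valve_grip','rest','rest_seat'])
E
```

```text
time_s: 8.72
eef_pos: [0.6111, -0.1328, 0.2287]
eef_rot: [-0.0, 0.165, 0.986, 0.0]
wrist_force: [-0.2, 1.0, -2.0]
opening: 0.339
[ 0.6111 -0.1328  0.2287] [[-0.946, 0.325, -0.001], [0.325, 0.946, 0.001], [0.001, 0.0, -1.0]]
wrist tip_of torch 0.63 [ 599. -126.  219.] [324. 260.]
wrist tip_of torch_hold 0.75 [ 605. -134.  244.] [309. 308.]
wrist tip_of valve_grip 0.81 [ 567. -115.  282.] [327. 217.]
wrist tip_of rest_seat 0.33 [785.  26.  -2.] [517. 301.]
scene tip_of torch 0.97 [ 597. -125.  220.] [297. 223.]
scene tip_of torch 0.66 [ 364. -125.    2.] [247. 255.]
scene tip_of torch 0.65 [311. 249.  -0.] [329. 202.]
scene tip_of torch_hold 0.94 [ 611. -132.  246.] [298. 217.]
scene tip_of torch_hold 0.73 [321. 229.  36.] [327. 196.]
scene tip_of torch_hold 0.65 [ 369. -116.   25.] [250. 248.]
scene tip_of valve_grip 0.71 [283. 288.  84.] [332. 173.]
scene tip_of valve_grip 0.5 [ 364. -164.   67.] [234. 241.]
scene tip_of valve_grip 0.45 [ 564. -114.  279.] [291. 195.]
scene tip_of rest 0.93 [ 610. -131.    2.] [302. 296.]
scene tip_of rest_seat 0.78 [ 609. -131.   65.] [301. 277.]
top tip_of torch 0.97 [ 367. -127.   -1.] [372. 336.]
top tip_of torch 0.87 [313. 247.   1.] [200. 351.]
top tip_of torch 0.59 [ 603. -127.  217.] [387. 205.]
top tip_of torch_hold 0.94 [ 371. -109.   28.] [365. 333.]
top tip_of torch_hold 0.9 [321. 234.  37.] [204. 347.]
top tip_of torch_hold 0.51 [ 608. -130.  245.] [390. 198.]
top tip_of valve_grip 0.65 [284. 286.  84.] [172. 362.]
top tip_of valve_grip 0.43 [ 369. -160.   60.] [390. 334.]
```

View pics/wrist3.png

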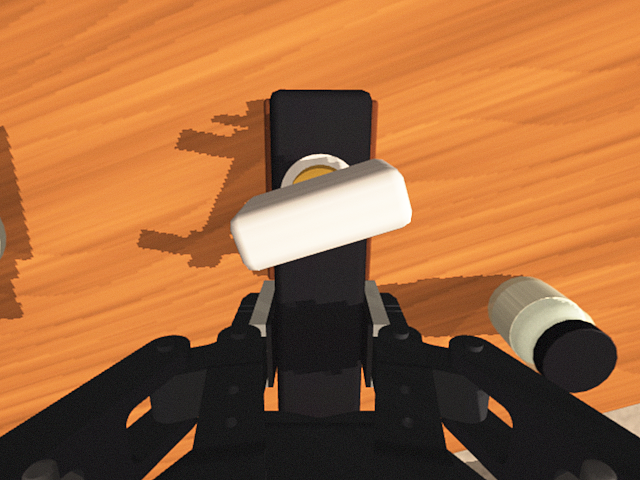

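Grasp is straight (torch axis at column 320). Next I'll refine the rest's yaw and centre from the foot outline.

Run:
```python
from h import *
o=monitor.get_obs()
c=imaging.camera('top'); img=cv2.imread('pics/top0.png')
def warp(z,s=2000,x0=.48,y0=-.26,W=.26,H=.26):
    X=np.float32([[x0,y0],[x0+W,y0],[x0+W,y0+H],[x0,y0+H]])
    src=np.float32([px(c,[*p,z]) for p in X]); dst=np.float32((X-[x0,y0])*s)
    return cv2.warpPerspective(img,cv2.getPerspectiveTransform(src,dst),(int(W*s),int(H*s)),flags=cv2.INTER_CUBIC)
A=warp(.014); 
hsv=cv2.cvtColor(A,cv2.COLOR_BGR2HSV); cv2.imwrite('pics/warp.png',np.hstack([A[::-1],warp(.09)[::-1]][:1]))
b=cv2.GaussianBlur(A,(0,0),3).astype(int)
m=((b[:,:,2]<125)&(b[:,:,2]-b[:,:,1]>25)&(b[:,:,2]-b[:,:,1]<75)).astype('uint8')
n,l,st,ct=cv2.connectedComponentsWithStats(m)
for i in 1+st[1:,4].argsort()[::-1][:3]:
    r=cv2.minAreaRect(np.argwhere(l==i)[:,::-1].astype('float32')); print(st[i][4]/4e6,np.array(r[0])/2000+[.48,-.26],np.array(r[1])/2000,r[2])
cv2.imwrite('pics/warp.png',np.hstack([A,cv2.cvtColor(m*255,8)])[:, :1040][::1][:520])
cv2.imwrite('pics/warp.png',cv2.resize(cv2.imread('pics/warp.png'),(800,400)))
```

```text
0.00262875 [ 0.59648754 -0.16167638] [0.03757199 0.1624399 ] 70.98922729492188
4e-05 [ 0.53715001 -0.09244998] [0.0131928  0.00380132] 63.43495178222656
1.225e-05 [ 0.54600001 -0.06649998] [0.00626099 0.00223607] 63.43495178222656
```

View pics/warp.png

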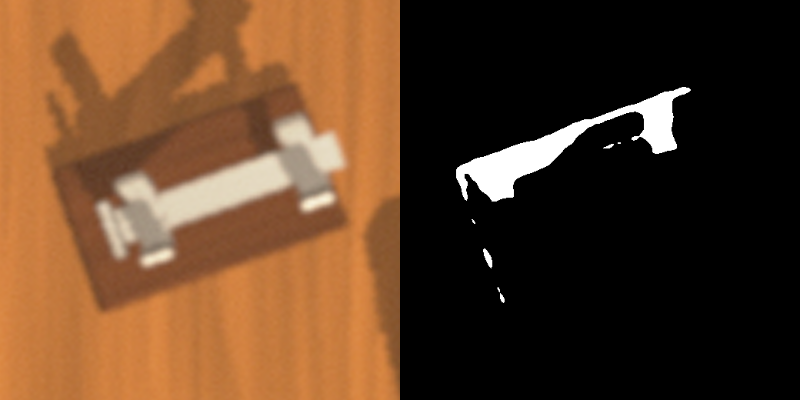

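Foot corners are at (53,168), (297,85), (345,225) and (104,311) at 0.65 mm/px, giving a centre of (609.8,-131.8) and a yaw of about -19.2°. The tool is at -19.0°. I'll lower slowly and watch the force.

```bash
python3 -m pendant '[[[2,0,-30,0,20],[2,0,-30,0,20],[0,0,-25,0,20],[0,0,-15,0,20],[0,0,-10,0,20],[0,0,-5,0,20],[0,0,-3,0,20],[0,0,0,0,20]]]'
python3 - <<'E'
from h import *
o=monitor.get_obs(); print(o['eef_pos'].round(4),o['wrist_force'].round(1),o['torque'].round(2))
E
python3 -m pendant '[[[0,0,-3,0,20],[0,0,-3,0,20],[0,0,-3,0,20],[0,0,0,0,20]]]'
python3 - <<'E'
from h import *
o=monitor.get_obs(); print(o['eef_pos'].round(4),o['wrist_force'].round(1),o['torque'].round(2))
E
```

```text
time_s: 10.68
eef_pos: [0.6157, -0.1321, 0.1118]
eef_rot: [0.001, 0.165, 0.986, -0.0]
wrist_force: [-0.1, -2.4, -4.1]
opening: 0.342
[ 0.6157 -0.1321  0.1118] [-0.1 -2.4 -4.1] [-0.4  -0.01 -0.06]
time_s: 11.18
eef_pos: [0.6154, -0.132, 0.1021]
eef_rot: [0.0, 0.165, 0.986, -0.0]
wrist_force: [0.2, -4.9, -3.2]
opening: 0.336
[ 0.6154 -0.132   0.1021] [ 0.2 -4.9 -3.2] [-0.94 -0.03 -0.24]
```

```bash
S='from h import *
o=monitor.get_obs(); print(o["eef_pos"].round(4),o["wrist_force"].round(1),o["torque"].round(2))'; echo "$S" > s.py
python3 -m pendant '[[[-0.5,-1.3,0,-0.4,20],[0,0,0,0,20]]]'; python3 s.py
python3 -m pendant '[[[0,0,-2,0,20],[0,0,-2,0,20],[0,0,0,0,20]]]'; python3 s.py
```

```text
time_s: 11.42
eef_pos: [0.6145, -0.132, 0.1019]
eef_rot: [-0.001, 0.168, 0.986, 0.001]
wrist_force: [-0.5, 0.0, -1.9]
opening: 0.339
[ 0.6145 -0.132   0.1019] [-0.5  0.  -1.9] [-0.01 -0.05  0.  ]
time_s: 11.8
eef_pos: [0.6148, -0.1323, 0.1002]
eef_rot: [-0.0, 0.168, 0.986, 0.0]
wrist_force: [-8.0, 2.7, 11.1]
opening: 0.337
[ 0.6148 -0.1323  0.1002] [-8.   2.7 11.1] [0.4  0.72 0.06]
```

```bash
python3 -m pendant '[[[0,0,-2,0,20],[0,0,0,0,20],[0,0,-2,0,20],[0,0,0,0,20]]]'; python3 s.py
python3 - <<'E'
from h import *
c=cam('scene','s4.png'); cv2.imwrite('pics/s4c.png',cv2.resize(c['img'][200:330,230:400,::-1],(784,600),interpolation=2))
look(c,'scene',['valve_grip','torch','torch_hold'])
c=cam('wrist','w4.png')
look(c,'wrist',['valve_grip','torch','torch_hold'])
E
```

```text
time_s: 12.3
eef_pos: [0.6148, -0.1324, 0.0968]
eef_rot: [0.0, 0.168, 0.986, -0.0]
wrist_force: [-10.2, 3.3, 14.9]
opening: 0.342
[ 0.6148 -0.1324  0.0968] [-10.2   3.3  14.9] [ 0.32  1.05 -0.04]
scene tip_of valve_grip 0.67 [ 368. -167.   62.] [234. 244.]
scene tip_of valve_grip 0.52 [ 568. -114.  141.] [294. 243.]
scene tip_of valve_grip 0.46 [283. 289.  85.] [333. 173.]
scene tip_of torch 0.89 [ 603. -128.   86.] [300. 269.]
scene tip_of torch 0.8 [ 365. -125.    2.] [247. 255.]
scene tip_of torch 0.7 [314. 247.  -1.] [330. 203.]
scene tip_of torch_hold 0.81 [323. 229.  36.] [328. 196.]
scene tip_of torch_hold 0.61 [ 612. -130.  113.] [301. 262.]
scene tip_of torch_hold 0.46 [505. 460.  -1.] [417. 202.]
wrist tip_of valve_grip 0.84 [ 570. -116.  145.] [320. 213.]
wrist tip_of torch 0.82 [ 604. -128.   87.] [318. 265.]
wrist tip_of torch_hold 0.79 [ 606. -131.  114.] [313. 300.]
```

View pics/s4c.png

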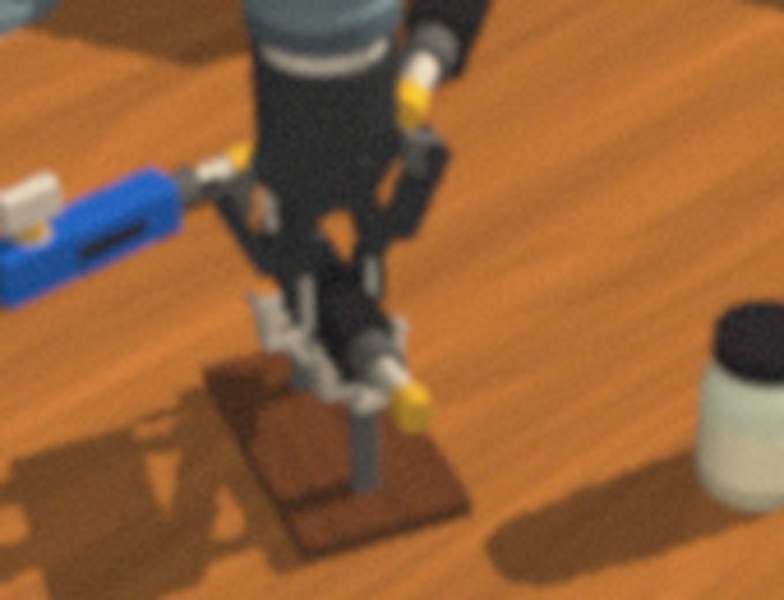

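It's nosing up with moderate force, and the nozzle is over the high saddle. I'll continue.

```bash
python3 -m pendant '[[[0,0,-2,0,20],[0,0,0,0,20],[0,0,-2,0,20],[0,0,0,0,20]]]'; python3 s.py
python3 -m pendant '[[[0,0,-2,0,20],[0,0,0,0,20],[0,0,-2,0,20],[0,0,0,0,20]]]'; python3 s.py
python3 - <<'E'
from h import *
for n in('scene','wrist'):
  c=cam(n)
  look(c,n,['valve_grip','torch','torch_hold'])
E
```

```text
time_s: 13.2
eef_pos: [0.6138, -0.132, 0.0923]
eef_rot: [-0.001, 0.168, 0.986, 0.0]
wrist_force: [-13.5, 4.5, 15.1]
opening: 0.34
[ 0.6138 -0.132   0.0923] [-13.5   4.5  15.1] [ 0.5   1.37 -0.  ]
time_s: 13.7
eef_pos: [0.613, -0.1317, 0.0878]
eef_rot: [-0.002, 0.168, 0.986, 0.0]
wrist_force: [-14.5, 4.9, 15.8]
opening: 0.338
[ 0.613  -0.1317  0.0878] [-14.5   4.9  15.8] [ 0.52  1.67 -0.03]
scene tip_of valve_grip 0.65 [ 366. -169.   65.] [233. 243.]
scene tip_of valve_grip 0.44 [ 563. -112.  125.] [294. 247.]
scene tip_of valve_grip 0.44 [ 612. -132.  106.] [301. 265.]
scene tip_of valve_grip 0.42 [280. 293.  84.] [333. 172.]
scene tip_of torch 0.69 [ 364. -125.    3.] [247. 254.]
scene tip_of torch 0.58 [ 603. -129.   74.] [300. 273.]
scene tip_of torch 0.58 [311. 244.  -1.] [329. 203.]
scene tip_of torch_hold 0.91 [ 611. -129.  105.] [301. 264.]
scene tip_of torch_hold 0.73 [319. 233.  38.] [328. 195.]
scene tip_of torch_hold 0.57 [ 371. -117.   24.] [250. 248.]
wrist tip_of valve_grip 0.86 [ 559. -111.  129.] [322. 167.]
wrist tip_of torch 0.82 [ 606. -124.   81.] [329. 273.]
wrist tip_of torch_hold 0.81 [ 606. -129.  106.] [316. 305.]
```

```bash
python3 -m pendant '[[[1,-0.3,-2,0,20],[0,0,0,0,20],[1,-0.3,-2,0,20],[0,0,0,0,20]]]'; python3 s.py
python3 -m pendant '[[[0,0,-1.5,0,20],[0,0,0,0,20]]]'; python3 s.py
python3 - <<'E'
from h import *
for n in('scene','wrist'):
  c=cam(n,n+'5.png')
  look(c,n,['valve_grip','torch','torch_hold'])
E
```

```text
time_s: 14.6
eef_pos: [0.6131, -0.1317, 0.0829]
eef_rot: [-0.005, 0.168, 0.986, 0.001]
wrist_force: [-20.7, 6.1, 15.9]
opening: 0.34
[ 0.6131 -0.1317  0.0829] [-20.7   6.1  15.9] [ 0.64  2.48 -0.07]
time_s: 14.85
eef_pos: [0.6131, -0.1316, 0.0814]
eef_rot: [-0.005, 0.168, 0.986, 0.001]
wrist_force: [-21.2, 5.3, 16.8]
opening: 0.344
[ 0.6131 -0.1316  0.0814] [-21.2   5.3  16.8] [ 0.71  2.53 -0.01]
scene tip_of valve_grip 0.6 [ 366. -167.   64.] [234. 243.]
scene tip_of valve_grip 0.56 [ 556. -110.  111.] [293. 250.]
scene tip_of valve_grip 0.48 [283. 287.  85.] [332. 173.]
scene tip_of torch 0.9 [315. 246.  -1.] [330. 203.]
scene tip_of torch 0.78 [ 609. -129.   69.] [301. 275.]
scene tip_of torch 0.64 [ 361. -125.    4.] [247. 254.]
scene tip_of torch_hold 0.96 [ 367. -112.   24.] [251. 247.]
scene tip_of torch_hold 0.81 [ 609. -130.  100.] [301. 266.]
scene tip_of torch_hold 0.65 [320. 230.  35.] [327. 196.]
wrist tip_of valve_grip 0.69 [ 562. -110.  119.] [328. 174.]
wrist tip_of torch 0.71 [ 608. -128.   71.] [321. 278.]
wrist tip_of torch_hold 0.64 [ 606. -130.   99.] [315. 305.]
```

```bash
python3 -m pendant '[[[-2,0.7,0,0,20],[0,0,0,0,20]]]'; python3 s.py
python3 -m pendant '[[[0,0,0.5,0,24],[0,0,0,0,28],[0,0,0,0,32],[0,0,0,0,38],[0,0,0,0,46],[0,0,0,0,46]]]'; python3 s.py
python3 - <<'E'
from h import *
for n in('scene','wrist'):
  c=cam(n,n+'6.png')
  look(c,n,['valve_grip','torch','torch_hold'])
E
```

```text
time_s: 15.5
eef_pos: [0.6131, -0.1316, 0.0813]
eef_rot: [-0.002, 0.168, 0.986, 0.0]
wrist_force: [-10.3, 3.6, 7.3]
opening: 0.344
[ 0.6131 -0.1316  0.0813] [-10.3   3.6   7.3] [ 0.42  1.2  -0.02]
time_s: 16.25
eef_pos: [0.6149, -0.1328, 0.0813]
eef_rot: [0.0, 0.168, 0.986, 0.0]
wrist_force: [0.2, -0.8, 0.8]
opening: 0.535
[ 0.6149 -0.1328  0.0813] [ 0.2 -0.8  0.8] [-0.04 -0.02 -0.01]
scene tip_of valve_grip 0.7 [281. 288.  85.] [332. 173.]
scene tip_of valve_grip 0.6 [ 558. -109.  111.] [294. 250.]
scene tip_of valve_grip 0.43 [ 368. -166.   68.] [234. 242.]
scene tip_of torch 0.86 [314. 248.   2.] [330. 202.]
scene tip_of torch 0.66 [ 362. -125.    2.] [247. 255.]
scene tip_of torch_hold 0.97 [ 610. -128.   99.] [302. 266.]
scene tip_of torch_hold 0.94 [318. 232.  36.] [327. 196.]
scene tip_of torch_hold 0.8 [ 370. -115.   24.] [251. 248.]
wrist tip_of torch 0.89 [ 607. -128.   74.] [323. 275.]
wrist tip_of torch_hold 0.96 [ 607. -132.  100.] [312. 305.]
```

View pics/wrist6.png

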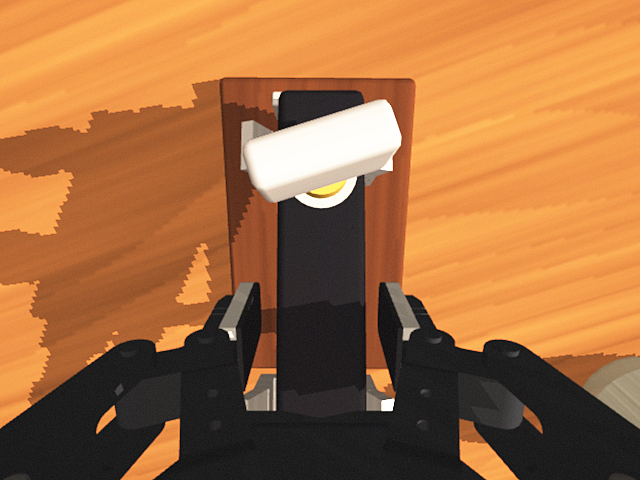

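The torch lies straight in the saddles with the fingers clear on both sides, and the valve bar is still crosswise. Next I'll back off upward and check joint 6's room for the valve turn.

```bash
python3 -m pendant '[[[0,0,15,0,50],[0,0,40,0,50],[0,0,45,0,50],[-20,7,0,0,50],[-35,11,0,0,50],[0,0,0,0,50]]]'
python3 - <<'E'
from h import *
o=monitor.get_obs(); print(o['q'].round(2),o['eef_pos'])
for n in('scene','wrist','top'):
  c=cam(n,n+'7.png')
  look(c,n,['valve_grip','torch','torch_hold','rest_seat'])
c=cam('wrist');O=np.array([.6111,-.1320,.070])
u=np.array([np.cos(np.radians(-19.3)),np.sin(np.radians(-19.3)),0])
X=u*np.cos(.349)+[0,0,np.sin(.349)];Z=-u*np.sin(.349)+[0,0,np.cos(.349)]
for n,p in(('valvetop',O-.035*X+.0715*Z),('neck',O-.035*X+.036*Z),('tailtop',O-.065*X+.036*Z),('tailtop@seat0',O-.0664*X+.036*Z)):print(n,p.round(4),px(c,p).round(1))
E
```

```text
time_s: 17.4
eef_pos: [0.5583, -0.1139, 0.1822]
eef_rot: [-0.0, 0.168, 0.986, 0.0]
wrist_force: [0.1, -0.3, -0.1]
opening: 0.585
[-0.41  0.22  1.67  0.    1.26 -1.64] [ 0.558282   -0.11391363  0.18218474]
scene tip_of valve_grip 0.67 [ 364. -166.   66.] [233. 242.]
scene tip_of valve_grip 0.44 [ 559. -108.  113.] [294. 250.]
scene tip_of torch 0.92 [ 607. -129.   70.] [301. 275.]
scene tip_of torch 0.82 [ 364. -126.    3.] [247. 255.]
scene tip_of torch 0.67 [314. 247.  -2.] [330. 203.]
scene tip_of torch_hold 0.94 [320. 232.  35.] [328. 196.]
scene tip_of torch_hold 0.91 [ 369. -117.   26.] [250. 247.]
scene tip_of torch_hold 0.67 [ 611. -128.   99.] [302. 266.]
scene tip_of rest_seat 0.66 [ 611. -129.   68.] [302. 276.]
wrist tip_of valve_grip 0.72 [ 558. -112.  118.] [321. 244.]
wrist tip_of torch 0.84 [ 604. -129.   72.] [320. 290.]
wrist tip_of torch_hold 0.71 [ 608. -134.   98.] [315. 314.]
top tip_of valve_grip 0.85 [286. 288.  82.] [171. 361.]
top tip_of valve_grip 0.73 [ 528. -457.    1.] [522. 272.]
top tip_of valve_grip 0.6 [ 562. -113.  115.] [374. 237.]
top tip_of valve_grip 0.56 [ 369. -160.   61.] [391. 334.]
top tip_of torch 0.77 [ 367. -128.    0.] [373. 336.]
top tip_of torch 0.68 [311. 250.   2.] [199. 352.]
top tip_of torch 0.46 [ 612. -131.   69.] [381. 221.]
top tip_of torch_hold 0.79 [ 372. -113.   29.] [367. 333.]
top tip_of torch_hold 0.67 [ 608. -129.   98.] [381. 219.]
top tip_of torch_hold 0.67 [321. 234.  35.] [204. 347.]
top tip_of rest_seat 0.76 [ 612. -128.   67.] [380. 221.]
valvetop [ 0.557  -0.113   0.1252] [319. 249.]
neck [ 0.5684 -0.1171  0.0919] [319.  250.4]
tailtop [ 0.5418 -0.1077  0.0816] [319.  202.7]
tailtop@seat0 [ 0.5406 -0.1073  0.0811] [319.  200.5]
```

View pics/wrist7.png

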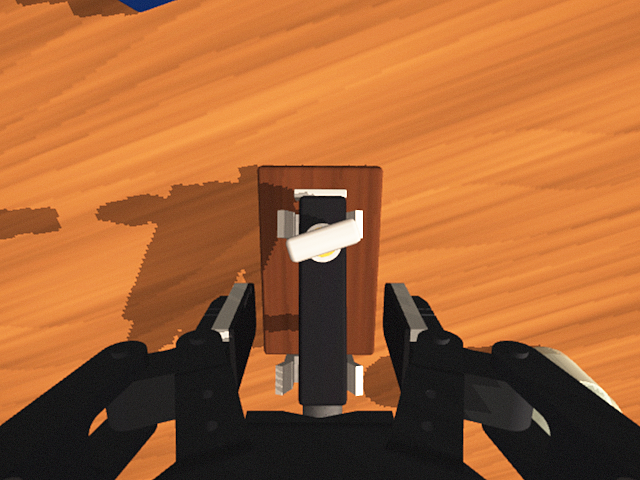

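The bar is at (323,240), about 18° off crosswise. One clockwise sweep should fit joint 6's range: turn to about -76°, straddle the bar, close loosely and turn.

```bash
python3 -m pendant '[[[0,1.5,0,-10,50],[0,0,0,-10,50],[0,0,0,-10,50],[0,0,0,-10,50],[0,0,0,-10,50],[0,0,0,-10,50],[0,0,0,-10,50],[0,0,-10,-5,50]]]'; python3 -m pendant '[[[0,0,-30,0,50],[0,0,-20,0,50],[0,0,-10,0,50],[0,0,-6,0,50],[0,0,0,0,40],[0,0,0,0,34]]]'; python3 s.py
python3 - <<'E'
from h import *
cam('wrist','w8.png')
E
```

```text
time_s: 19.2
eef_pos: [0.5605, -0.1135, 0.1721]
eef_rot: [0.001, 0.735, 0.678, 0.0]
wrist_force: [0.5, 0.4, -1.1]
opening: 0.59
time_s: 19.95
eef_pos: [0.5604, -0.1135, 0.1061]
eef_rot: [0.001, 0.734, 0.68, 0.0]
wrist_force: [0.2, 0.2, -0.1]
opening: 0.397
[ 0.5604 -0.1135  0.1061] [ 0.2  0.2 -0.1] [-0.03  0.03 -0.01]
```

View pics/w8.png

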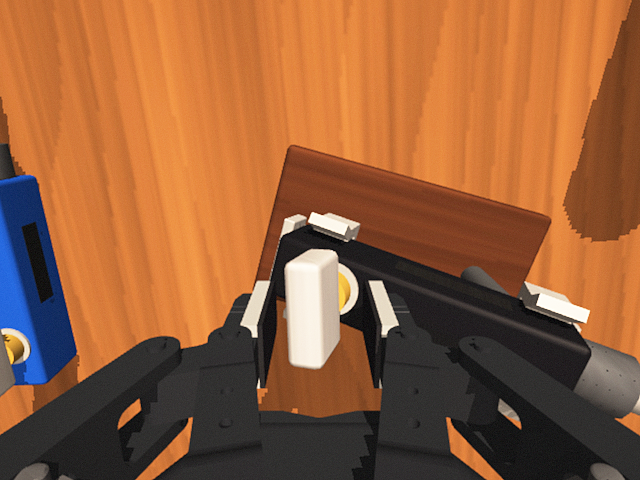

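The bar is straddled: bar at columns 287–338, pads at 270 and 372. I'll shift (-2,+2), narrow the jaws and start turning clockwise.

```bash
python3 -m pendant '[[[-2,2,0,0,28],[0,0,0,0,26],[0,0,0,0,26],[0,0,0,-7,26],[0,0,0,-7,26],[0,0,0,0,26]]]'; python3 s.py;  python3 -m pendant '[[[0,0,0,-8,26],[0,0,0,-8,26],[0,0,0,-8,26],[0,0,0,0,26]]]'; python3 s.py
python3 - <<'E'
from h import *
for n in('scene','top','wrist'):
  c=cam(n,n+'9.png')
  look(c,n,['valve_grip','torch','torch_hold'])
E
```

```text
time_s: 20.75
eef_pos: [0.5578, -0.1113, 0.1053]
eef_rot: [0.0, 0.811, 0.586, -0.0]
wrist_force: [0.3, -0.3, 0.0]
opening: 0.305
[ 0.5578 -0.1113  0.1053] [ 0.3 -0.3  0. ] [0.02 0.05 0.07]
time_s: 21.25
eef_pos: [0.5576, -0.1111, 0.1055]
eef_rot: [-0.0, 0.914, 0.405, -0.0]
wrist_force: [-2.2, 0.6, 2.4]
opening: 0.306
[ 0.5576 -0.1111  0.1055] [-2.2  0.6  2.4] [0.1  0.35 0.08]
scene tip_of valve_grip 0.53 [280. 288.  84.] [332. 173.]
scene tip_of valve_grip 0.41 [ 558. -105.  113.] [295. 249.]
scene tip_of torch 0.94 [ 606. -130.   67.] [300. 276.]
scene tip_of torch 0.75 [ 365. -126.    1.] [247. 255.]
scene tip_of torch_hold 0.89 [ 370. -116.   29.] [250. 247.]
scene tip_of torch_hold 0.83 [ 607. -131.   98.] [300. 266.]
scene tip_of torch_hold 0.63 [323. 230.  40.] [328. 195.]
top tip_of valve_grip 0.64 [ 369. -159.   64.] [390. 334.]
top tip_of valve_grip 0.57 [286. 287.  86.] [171. 361.]
top tip_of torch 0.76 [310. 249.  -1.] [199. 352.]
top tip_of torch 0.62 [ 372. -128.    3.] [373. 334.]
top tip_of torch_hold 0.6 [ 370. -113.   30.] [367. 333.]
top tip_of torch_hold 0.58 [319. 234.  38.] [203. 348.]
wrist tip_of valve_grip 0.77 [ 559. -110.  119.] [320. 314.]
wrist tip_of torch 0.84 [ 609. -128.   73.] [426. 228.]
wrist tip_of torch 0.73 [ 371. -128.    1.] [151. 407.]
wrist tip_of torch_hold 0.9 [ 607. -130.  100.] [444. 252.]
```

View pics/wrist9.png

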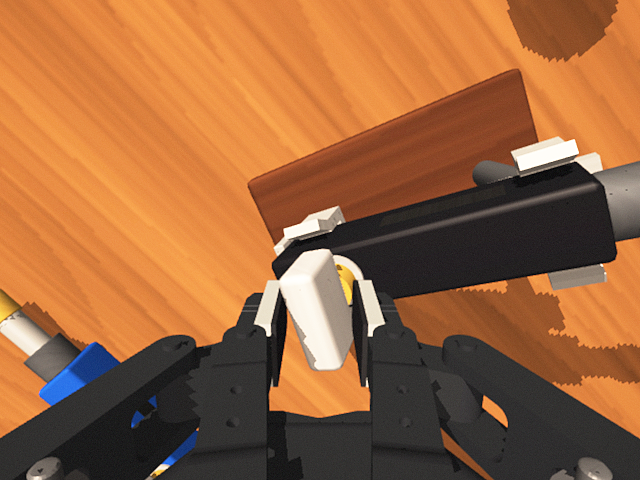

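```bash
python3 -m pendant '[[[0,0,0,-8,26],[0,0,0,-8,26],[0,0,0,-8,25],[0,0,0,0,25]]]'; python3 s.py;  python3 -m pendant '[[[0,0,0,-8,24],[0,0,0,-8,23],[0,0,0,-8,22],[0,0,0,0,22]]]'; python3 s.py
python3 -m pendant '[[[0,0,0,-8,21],[0,0,0,-8,20],[0,0,0,0,20]]]'; python3 s.py
python3 - <<'E'
from h import *
for n in('scene','wrist'):
  c=cam(n,n+'10.png')
  look(c,n,['valve_grip','torch','torch_hold'])
E
```

```text
time_s: 22.35
eef_pos: [0.5575, -0.1111, 0.1049]
eef_rot: [-0.0, 0.979, 0.206, -0.0]
wrist_force: [-4.3, 1.1, 1.8]
opening: 0.297
[ 0.5575 -0.1111  0.1049] [-4.3  1.1  1.8] [0.13 0.51 0.08]
time_s: 22.85
eef_pos: [0.5579, -0.1112, 0.1051]
eef_rot: [-0.0, 1.0, -0.001, 0.0]
wrist_force: [-1.8, 0.9, 1.5]
opening: 0.258
[ 0.5579 -0.1112  0.1051] [-1.8  0.9  1.5] [0.19 0.29 0.08]
time_s: 23.22
eef_pos: [0.5582, -0.1114, 0.1053]
eef_rot: [0.0, 0.99, -0.14, 0.0]
wrist_force: [-0.6, 0.1, 0.3]
opening: 0.237
[ 0.5582 -0.1114  0.1053] [-0.6  0.1  0.3] [0.11 0.05 0.04]
scene tip_of valve_grip 0.7 [283. 288.  82.] [332. 173.]
scene tip_of valve_grip 0.57 [ 558. -109.  114.] [294. 249.]
scene tip_of valve_grip 0.43 [ 365. -165.   66.] [234. 242.]
scene tip_of torch 0.61 [313. 245.  -0.] [329. 203.]
scene tip_of torch 0.59 [ 604. -130.   68.] [300. 275.]
scene tip_of torch 0.56 [ 366. -128.    4.] [247. 255.]
scene tip_of torch_hold 0.9 [ 369. -113.   23.] [251. 248.]
scene tip_of torch_hold 0.88 [ 609. -130.   98.] [301. 266.]
scene tip_of torch_hold 0.56 [320. 232.  36.] [328. 196.]
wrist tip_of valve_grip 0.82 [ 556. -112.  117.] [324. 318.]
wrist tip_of torch 0.95 [ 605. -128.   72.] [326. 164.]
```

View pics/wrist10.png

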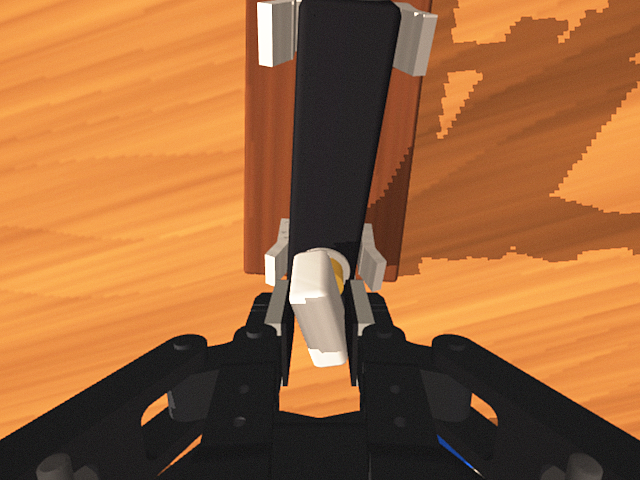

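The valve is following, now at about +0.25 rad, with 0.08 N·m of free friction. The torch is still seated. I'll continue towards the stop, watching the z moment.

```bash
python3 -m pendant '[[[0,0,0,-8,20],[0,0,0,-8,20],[0,0,0,-8,20],[0,0,0,0,20]]]'; python3 s.py;  python3 -m pendant '[[[0,0,0,-7,20],[0,0,0,-7,20],[0,0,0,0,20]]]'; python3 s.py
python3 -m pendant '[[[0,0,0,-5,20],[0,0,0,-5,20],[0,0,0,0,20]]]'; python3 s.py
```

```text
time_s: 24.12
eef_pos: [0.5579, -0.1114, 0.1053]
eef_rot: [0.0, 0.939, -0.344, 0.0]
wrist_force: [-0.8, -0.0, 0.2]
opening: 0.236
[ 0.5579 -0.1114  0.1053] [-0.8 -0.   0.2] [-0.07 -0.04  0.03]
time_s: 24.5
eef_pos: [0.5579, -0.1112, 0.1054]
eef_rot: [-0.0, 0.89, -0.455, 0.0]
wrist_force: [-0.6, -0.2, 0.8]
opening: 0.236
[ 0.5579 -0.1112  0.1054] [-0.6 -0.2  0.8] [ 0.09 -0.03  0.1 ]
time_s: 24.88
eef_pos: [0.5579, -0.1113, 0.1054]
eef_rot: [-0.0, 0.848, -0.531, 0.0]
wrist_force: [-0.5, 1.6, 1.1]
opening: 0.236
[ 0.5579 -0.1113  0.1054] [-0.5  1.6  1.1] [ 0.13 -0.07  0.16]
```

```bash
python3 -m pendant '[[[0,0,0,-3,20],[0,0,0,-3,20],[0,0,0,0,20]]]'; python3 s.py;  python3 -m pendant '[[[0,0,0,-3,20],[0,0,0,-3,20],[0,0,0,0,20]]]'; python3 s.py
```

```text
time_s: 25.25
eef_pos: [0.558, -0.1108, 0.1055]
eef_rot: [-0.0, 0.819, -0.574, -0.0]
wrist_force: [-0.9, 3.5, 3.2]
opening: 0.241
[ 0.558  -0.1108  0.1055] [-0.9  3.5  3.2] [ 0.7  -0.14  0.35]
time_s: 25.62
eef_pos: [0.5585, -0.1093, 0.1058]
eef_rot: [-0.001, 0.788, -0.616, -0.0]
wrist_force: [0.7, 9.6, 6.9]
opening: 0.234
[ 0.5585 -0.1093  0.1058] [0.7 9.6 6.9] [ 1.81 -0.49  1.24]
```

At the stop, with more moment than needed. I'll ease back and look.

```bash
python3 -m pendant '[[[0,0,0,4,20],[0,0,0,0,20]]]'; python3 s.py
python3 - <<'E'
from h import *
for n in('scene','wrist'):
  c=cam(n,n+'11.png')
  look(c,n,['valve_grip','torch','torch_hold'])
E
```

```text
time_s: 25.88
eef_pos: [0.5582, -0.11, 0.1057]
eef_rot: [-0.001, 0.809, -0.588, -0.0]
wrist_force: [0.1, 6.1, 4.6]
opening: 0.232
[ 0.5582 -0.11    0.1057] [0.1 6.1 4.6] [ 1.23 -0.27  0.56]
scene tip_of valve_grip 0.57 [283. 288.  86.] [332. 172.]
scene tip_of valve_grip 0.56 [ 558. -106.  114.] [295. 249.]
scene tip_of valve_grip 0.43 [ 369. -166.   63.] [234. 244.]
scene tip_of torch 0.96 [315. 246.  -1.] [330. 203.]
scene tip_of torch 0.64 [ 364. -128.    4.] [247. 255.]
scene tip_of torch 0.58 [ 606. -129.   69.] [300. 275.]
scene tip_of torch_hold 0.93 [321. 232.  35.] [328. 196.]
scene tip_of torch_hold 0.7 [ 607. -132.   99.] [300. 266.]
scene tip_of torch_hold 0.55 [ 369. -115.   23.] [250. 248.]
wrist tip_of torch 0.89 [ 370. -128.    1.] [589. 285.]
wrist tip_of torch 0.81 [ 608. -131.   70.] [231. 194.]
wrist tip_of torch_hold 0.95 [ 367. -116.   29.] [615. 323.]
wrist tip_of torch_hold 0.58 [ 607. -131.   98.] [219. 209.]
```

```bash
python3 -m pendant '[[[0,0,0,4,20],[0,0,0,4,20],[0,0,0,0,20]]]'; python3 s.py; python3 -m pendant '[[[0,0,0,4,30],[0,0,0,0,44],[0,0,0,0,50],[0,0,20,0,50],[0,0,50,0,50],[0,0,0,0,50]]]';python3 s.py
python3 - <<'E'
from h import *
o=monitor.get_obs();print(o['q'].round(2))
for n in('wrist','scene','top'):
  c=cam(n,n+'12.png')
  look(c,n,['valve_grip','torch','torch_hold','rest_seat'])
c=cam('wrist'); im=c['img'].astype(int)
print([px(c,p).round() for p in ([.558,-.111,.125],[.6085,-.131,.07])])
m=((im.min(2)>150)&(im.max(2)-im.min(2)<40)).astype('uint8')
n,l,st,ct=cv2.connectedComponentsWithStats(m)
for i in 1+st[1:,4].argsort()[::-1][:8]:
    r=cv2.minAreaRect(np.argwhere(l==i)[:,::-1].astype('float32'));P=np.array([ray(c,*p,.12) for p in cv2.boxPoints(r)])*1000
    print(st[i],ct[i].round(),P[:,:2].round(1).tolist(),[np.degrees(np.arctan2(*(P[k+1]-P[k])[1::-1])).round(1) for k in(0,1)])
# housing (black) fit
b=(im.max(2)<40).astype('uint8'); n,l,st,ct=cv2.connectedComponentsWithStats(b)
for i in 1+st[1:,4].argsort()[::-1][:4]:
    r=cv2.minAreaRect(np.argwhere(l==i)[:,::-1].astype('float32'));print('black',st[i],ct[i].round(),r)
E
```

```text
time_s: 26.65
eef_pos: [0.5574, -0.1115, 0.105]
eef_rot: [0.0, 0.847, -0.532, -0.0]
wrist_force: [-1.2, -0.8, 0.7]
opening: 0.231
[ 0.5574 -0.1115  0.105 ] [-1.2 -0.8  0.7] [-0.01  0.18  0.01]
time_s: 27.4
eef_pos: [0.5607, -0.1125, 0.1799]
eef_rot: [-0.0, 0.864, -0.503, 0.004]
wrist_force: [0.0, -0.6, -0.3]
opening: 0.586
[ 0.5607 -0.1125  0.1799] [ 0.  -0.6 -0.3] [ 0.05 -0.03  0.02]
[-0.41  0.22  1.67 -0.    1.24  2.22]
wrist tip_of valve_grip 0.91 [ 368. -159.   60.] [581. 296.]
wrist tip_of valve_grip 0.8 [ 557. -110.  116.] [324. 256.]
wrist tip_of torch 0.8 [ 605. -129.   70.] [273. 173.]
wrist tip_of torch 0.66 [ 372. -125.    0.] [511. 296.]
wrist tip_of torch_hold 0.91 [ 608. -132.  100.] [265. 173.]
wrist tip_of torch_hold 0.57 [ 367. -116.   30.] [526. 323.]
scene tip_of valve_grip 0.58 [ 558. -108.  116.] [294. 249.]
scene tip_of valve_grip 0.46 [ 366. -165.   64.] [234. 243.]
scene tip_of valve_grip 0.43 [278. 286.  86.] [331. 172.]
scene tip_of torch 0.93 [ 605. -128.   67.] [301. 275.]
scene tip_of torch 0.76 [ 365. -125.    3.] [247. 255.]
scene tip_of torch_hold 0.81
[... 1591 characters left out ...]
.5], [486.8, -90.7]] [np.float64(-150.4), np.float64(123.7)]
[105   0  19  18  54] [115.   8.] [[701.3, -167.9], [700.6, -169.7], [691.1, -166.9], [691.8, -165.1]] [np.float64(-112.2), np.float64(163.9)]
black [    0   284   640   196 61929] [308. 414.] ((319.5, 381.5), (195.0, 639.0), 90.0)
black [  167    66   188   189 10556] [250. 155.] ((261.1905517578125, 170.91152954101562), (230.43368530273438, 66.14846801757812), 47.56376647949219)
black [482 281  43  50 486] [503. 305.] ((502.3934326171875, 305.327880859375), (8.450433731079102, 58.89696502685547), 39.80556869506836)
black [189  53   6   6   8] [192.  56.] ((191.25, 55.74999237060547), (7.071067810058594, 0.7071067094802856), 45.0)
```

The networks show the torch seated. For the bar angle I'll fit a 3D box model to the bar's silhouette, because its lit side face biases the rectangle.

```bash
cat > fit.py <<'E'
from h import *
from scipy.optimize import differential_evolution as DE
def fit(c,u0=(.558,-.111),yaw=-19.3):
    im=c['img'].astype(int)
    m=((im.min(2)>105)&(im.max(2)-im.min(2)<45)).astype('uint8')
    a,b=px(c,[*u0,.118]).astype(int); roi=np.zeros_like(m); cv2.circle(roi,(int(a),int(b)),60,1,-1); m&=roi
    n,l,st,ct=cv2.connectedComponentsWithStats(m); i=1+st[1:,4].argmax(); m=(l==i).astype('uint8')
    u=np.array([np.cos(np.radians(yaw)),np.sin(np.radians(yaw)),0]);v=np.array([-u[1],u[0],0]);t=np.radians(20)
    X=u*np.cos(t)+[0,0,np.sin(t)];Z=-u*np.sin(t)+[0,0,np.cos(t)]
    def ras(p):
        C=np.array([u0[0]+p[1],u0[1]+p[2],.1125]); d=np.cos(p[0])*X+np.sin(p[0])*v; e=np.cross(Z,d)
        pts=np.array([px(c,C+d*i*.02+e*j*.007+Z*k*.013) for i in(-1,1) for j in(-1,1) for k in(-1,1)])
        r=np.zeros_like(m); cv2.fillConvexPoly(r,cv2.convexHull((pts*16).astype(np.int32)),1,shift=4); return r
    f=lambda p:1-(ras(p)&m).sum()/max(1,(ras(p)|m).sum())
    r=DE(f,[(-1.6,2.2),(-.012,.012),(-.012,.012)],seed=1,maxiter=80,popsize=12)
    return r.x.round(3),round(1-r.fun,3),int(m.sum())
E
python3 - <<'E'
from fit import *
import types
c=cam('wrist'); 
for y in(-18,-19.3,-21): print('now',y,fit(c,yaw=y))
E
```

```text
now -18 (array([-0.575, -0.001, -0.   ]), np.float64(0.805), 2385)
now -19.3 (array([-0.562, -0.   , -0.   ]), np.float64(0.809), 2385)
now -21 (array([-0.534, -0.   , -0.   ]), np.float64(0.814), 2385)
```

The fit gives about -0.56 rad, near the stop but rough. I have time to confirm by feel with a second, snugger straddle.

```bash
python3 -m pendant '[[[-2.5,1,-20,0,50],[0,0,-40,0,50],[0,0,-14,0,40],[0,0,0,0,26],[0,0,0,0,18],[0,0,0,0,18],[0,0,0,0,18]]]'; python3 s.py; python3 -m pendant '[[[0,0,0,-3,18],[0,0,0,0,18]]]'; python3 s.py;  python3 -m pendant '[[[0,0,0,-3,18],[0,0,0,0,18]]]'; python3 s.py
```

```text
time_s: 29.12
eef_pos: [0.556, -0.1105, 0.1026]
eef_rot: [-0.0, 0.864, -0.503, 0.001]
wrist_force: [-2.6, 0.4, 5.2]
opening: 0.212
[ 0.556  -0.1105  0.1026] [-2.6  0.4  5.2] [0.19 0.34 0.07]
time_s: 29.38
eef_pos: [0.5562, -0.1097, 0.1026]
eef_rot: [-0.001, 0.851, -0.525, 0.001]
wrist_force: [-1.8, 3.8, 6.6]
opening: 0.209
[ 0.5562 -0.1097  0.1026] [-1.8  3.8  6.6] [0.88 0.21 0.37]
time_s: 29.62
eef_pos: [0.5563, -0.1088, 0.1027]
eef_rot: [-0.001, 0.837, -0.547, 0.0]
wrist_force: [-1.7, 7.8, 8.0]
opening: 0.213
[ 0.5563 -0.1088  0.1027] [-1.7  7.8  8. ] [1.55 0.01 0.65]
```

The torque rises at once to 0.37 and then 0.65 N·m, with no free travel, so the valve is on its stop. I'll ease off, release and retreat.

```bash
python3 -m pendant '[[[0,0,0,3,18],[0,0,0,3,18],[0,0,0,0,18],[0,0,0,0,30],[0,0,0,0,44],[0,0,0,0,50],[0,0,0,0,50]]]'; python3 s.py; python3 -m pendant '[[[0,0,20,0,50],[0,0,55,0,50],[0,0,0,0,50],[0,0,0,0,50]]]'; python3 s.py
python3 - <<'E'
from fit import *
for k in(1,2):
  c=cam('wrist','w13.png'); look(c,'wrist',['valve_grip','torch','torch_hold']); print(fit(c))
for n in('scene','top'):
  c=cam(n,n+'13.png'); look(c,n,['valve_grip','torch','torch_hold','jar','dish','hammer','rest_seat'])
E
```

```text
time_s: 30.5
eef_pos: [0.5553, -0.1103, 0.1012]
eef_rot: [0.0, 0.864, -0.503, -0.0]
wrist_force: [-0.8, 0.8, 0.3]
opening: 0.586
[ 0.5553 -0.1103  0.1012] [-0.8  0.8  0.3] [ 0.   -0.03 -0.02]
time_s: 31.0
eef_pos: [0.5553, -0.1102, 0.1762]
eef_rot: [-0.0, 0.864, -0.503, 0.0]
wrist_force: [-0.4, 0.7, -0.8]
opening: 0.583
[ 0.5553 -0.1102  0.1762] [-0.4  0.7 -0.8] [ 0.03 -0.01  0.  ]
wrist tip_of valve_grip 0.77 [ 369. -164.   61.] [584. 286.]
wrist tip_of valve_grip 0.69 [ 555. -113.  117.] [322. 247.]
wrist tip_of torch 0.92 [ 370. -125.   -2.] [509. 291.]
wrist tip_of torch 0.59 [ 603. -133.   71.] [270. 161.]
wrist tip_of torch_hold 0.71 [ 605. -136.   99.] [264. 160.]
wrist tip_of torch_hold 0.67 [ 367. -114.   28.] [520. 319.]
(array([-0.526, -0.002, -0.003]), np.float64(0.814), 2364)
wrist tip_of valve_grip 0.95 [ 369. -164.   60.] [583. 285.]
wrist tip_of valve_grip 0.81 [ 556. -115.  118.] [322. 243.]
wrist tip_of torch 0.67 [ 606. -130.   71.] [263. 162.]
wrist tip_of torch 0.58 [ 370. -128.   -2.] [511. 288.]
wrist tip_of torch_hold 0.94 [ 606. -135.   97.] [261. 159.]
wrist
[... 875 characters left out ...]
sh 0.62 [ 528. -465.   -3.] [173. 344.]
scene tip_of hammer 0.64 [504. 456.   1.] [416. 202.]
scene tip_of rest_seat 0.7 [ 613. -130.   68.] [302. 277.]
top tip_of valve_grip 0.79 [283. 287.  83.] [172. 363.]
top tip_of valve_grip 0.47 [ 559. -114.  112.] [374. 239.]
top tip_of valve_grip 0.43 [ 369. -163.   62.] [392. 334.]
top tip_of torch 0.91 [310. 247.   2.] [200. 352.]
top tip_of torch 0.66 [ 607. -133.   70.] [382. 223.]
top tip_of torch_hold 0.71 [321. 234.  38.] [203. 346.]
top tip_of torch_hold 0.58 [ 371. -113.   27.] [367. 333.]
top tip_of jar 0.55 [789.  21.  -0.] [316. 152.]
top tip_of dish 0.72 [ 529. -458.    1.] [522. 272.]
top tip_of hammer 0.95 [506. 457.  -1.] [117. 259.]
```

Torch is still seated (about 4 mm downhill and 2.5 mm sideways) and the bystanders are unmoved. One tighter angle check: rectify the image onto the tilted bar-top and housing-top planes and compare directions.

Run:
```python
from h import *
c=cam('wrist'); t=np.radians(20); yaw=np.radians(-19.3)
u=np.array([np.cos(yaw),np.sin(yaw),0]);v=np.array([-u[1],u[0],0]);X=u*np.cos(t)+[0,0,np.sin(t)];Z=-u*np.sin(t)+[0,0,np.cos(t)]
O=np.array([.606,-.132,.070])
def warp(h,x0,x1,y0,y1,s=4000):
    q=[(x0,y0),(x1,y0),(x1,y1),(x0,y1)]
    src=np.float32([px(c,O+X*a+v*b+Z*h) for a,b in q]);dst=np.float32([((a-x0)*s,(b-y0)*s) for a,b in q])
    return cv2.warpPerspective(c['img'],cv2.getPerspectiveTransform(src,dst),(int((x1-x0)*s),int((y1-y0)*s)),flags=2)
A=warp(.0715,-.07,.0,-.035,.035); g=A.min(2)
for th in(120,150,180,200):
    n,l,st,ct=cv2.connectedComponentsWithStats((g>th).astype('uint8')); i=l[140,140] or 1+st[1:,4].argmax()
    P=np.argwhere(l==i)[:,::-1].astype('float32'); r=cv2.minAreaRect(P); e=cv2.PCACompute2(P,None)[1][0]
    print(th,st[i][4],np.array(r[0])/4-[70,35],np.array(r[1])/4,r[2],'pca',np.degrees(np.arctan2(e[1],e[0])))
B=cv2.resize(g,(56,56),interpolation=cv2.INTER_AREA)
for row in B[::-2]: print(''.join(' .:-=+*#%@'[int(x)//26] for x in row))
H=warp(.036,-.07,.07,-.03,.03).max(2)
for xs in(range(-55,50,15)):
    col=H[:,int((xs+70)*4)].astype(int); d=np.where(col<45)[0]; print(xs,(d.min()/4-30,d.max()/4-30) if len(d) else None)
```

```text
120 12162 [-27.67139435  -2.9392128 ] [20.67647552 51.62302399] 68.68209075927734 pca -27.579771
150 10263 [-27.61624527  -2.74042511] [20.02443886 51.11687851] 68.59481811523438 pca -25.016031
180 9335 [-27.88156128  -2.41278076] [19.30566406 49.91495895] 68.8387451171875 pca -25.109406
200 8687 [-28.07546234  -2.13641357] [18.76942062 48.9904213 ] 68.59481811523438 pca -25.290445
:::::::::::::::::::::::::::::::::::::::::::::::-::::::::
::::::::::::::::::::::::::::::::::::::::::::::::-:::::::
::::::::::::::::::::::::::::::::::::::::::::::::::::::::
::::::::::::::::::::::::::::::::::::::::::::::::::::::::
::::::::::::::::::::::::::::::::::::::::::::::::::::::::
::::::::::::::::::::::::::::::::::::::::::::::::::::::::
::::::::::::::::::::::::::::::::::::::::::::::::::::::::
::::::::::::::::::::::::::::::::::::::::::::::::::::::::
:::::::::::::::::::=*=-::::::::::....:::::.::..:....::::
:::::::::::::::::=%%@@@@%*=::::::...*@@@@@@@@@@#=.......
::::::::::::::::*%%%%%%@@@@%%#+-.....----------==+-.....
::::::::::::::-#%%%%%%%%%%@@@@%%%%=...:===========++=:..
:::::::::::::::+#%%%%%%%%%%%%@@
[... 478 characters left out ...]
...
:::::::::::::::::::::::::::  .            .:--====. ....
:::::::::::::::::::::::::::::..:                        
::::::::::::::::::::::::::::::::.:::--------------==-:::
::::::::::::::::::::::::::::::::....-====----=--========
::::-:::::::::::::::::::::::::::....=++++++++++==:......
::::--::::::::::::::::::::::::::..........      ..  .  .
:::::-::::::::::::::::::::::::::...........  ..  . ... .
-55 (np.float64(-16.25), np.float64(-5.25))
-40 (np.float64(-17.75), np.float64(12.75))
-25 (np.float64(-18.0), np.float64(12.75))
-10 (np.float64(-19.0), np.float64(12.5))
5 (np.float64(-19.25), np.float64(12.5))
20 (np.float64(-19.25), np.float64(12.5))
35 (np.float64(-19.5), np.float64(12.25))
```

The bar's top edge is 35° clockwise and the housing about 0.7°, so the valve is at about -0.60 rad, which agrees with the feel of the stop. The gripper is 50 mm clear, so I'm handing in.

```bash
python3 -c "
from bench import order
print(order.hand_in())"; python3 s.py
```

```text
the job is handed in; nothing more can be done
None
the job is handed in; nothing more can be done
```

The small black torch is lying in both saddles of the rest, nozzle uphill, with its valve turned clockwise onto the closed stop. The job is handed in at about 31 s of the 72 s; no verdict came back.

**Placing the torch:** I gripped it at its hold point and lowered it level onto the high saddle. Pressing down gently let it swing to the slope in the grip, with wrist forces up to about 27 N, and then I let go.

**Closing the valve:** I straddled the bar loosely and turned it in one sweep until the resistance rose sharply. A second straddle met the stop straight away, at 0.37 and then 0.65 N·m. The wrist moment peaked at 1.24 N·m on the first sweep, above the 0.3–0.5 that was called for.

**Last checks:**
- **Seating:** the torch sits about 4 mm downhill and 2 mm to the side of the seat, at about the right height. The valve turn pushed it a few millimetres sideways between the cheeks.
- **Valve angle:** the picture put flat onto the bar's top plane gave about -0.60 rad, against the -0.52 limit. I read that off a coarse printout of the picture. The rougher shape fits gave -0.53 to -0.56 rad, and outline fits to the same flattened picture gave less, about -0.36 to -0.48 rad. I relied on the feel of the stop and the -0.60 reading.
- **Sideways position:** one outline check of the housing suggested about 4.5 mm off to the side, more than the saddles should allow. I put that down to calibration error.
- **Surroundings:** the jar, dish and hammer are where they were. The gripper was about 50 mm clear above the valve at hand-in.

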